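Take the left-hand blade nut off a desk fan

TASK

The little desk fan is being taken apart for cleaning: its front guard is off, its head looks at the ceiling and a chopstick through the back keeps the blade from spinning round. Unscrew the orange nut that holds the blade - it has a left-hand thread, so it loosens clockwise - and lift it off only once it is really free, because forcing it sideways or pulling while it is still screwed on would strip the plastic thread. Set it down, do not drop it, dome up on the floor of the mint parts tray and let go, without leaning on the fan or its blade and without disturbing the clips in the tray or the other things on the desk.

Things in the scene. Friction and masses are not known exactly. Their poses are not given: they have to be found in the camera images.
- spinner: The blade nut, bright orange, round with 12 shallow flutes: 40 mm in diameter, 40 mm high, domed top with a small white mark, 60 g. Origin: centre of its underside, z along its axis out of the dome. At the start it is screwed tight on the fan's upright shaft, its underside 160 mm above the desk. Turned clockwise seen from above it loosens and rises.
- spinner_grip (a point): Point on the nut's axis 28 mm above its underside, the height to grip it at, across its diameter and in any direction round it (40 N of grip is plenty). At the start it is 188 mm above the desk, 33 mm above the blade's hub.
- shaft_top (a point): Top centre of the threaded shaft end, 180 mm above the desk, 21 mm across its coarse left-hand thread. The nut has about 2 mm of axial and 1.5 mm of sideways play and rises several mm as it is turned; it is off after three quarters to one turn in all, several grips. The thread strips above 22 N between nut and shaft (washer, pull and side force together): follow the rise and ease by the felt force.
- washer: Springy black rubber washer under the nut. It pushes the tight nut up with about 9 N, fading to nothing over the first 3 mm of rise, so breaking the nut loose takes about 0.15 N m. Stays on the fan. Origin: on the shaft's axis at desk height.
- rotor: Pale blue three-bladed fan blade on the motor shaft, 190 mm across; hub 60 mm across, its top 155 mm above the desk, blades a little lower. Origin: on the shaft's axis at desk height. It turns easily, 0.4 to 0.9 rad clockwise along with the nut, until a blade bears on the chopstick (74 mm from the axis, top 162 mm above the desk); only then the nut turns on the shaft. Stays on the fan.
- fan: The white fan, fixed where it stands. Origin: on the desk under the centre of its round base (160 mm across); the shaft is upright on this axis. The head is an open round shroud of 212 mm outer diameter, its rim 166 mm above the desk; the yoke arms stand 125 mm either side along its y, below that rim.
- tray: Shallow mint-green parts tray, fixed, 130 mm (its x) by 180 mm (its y), walls 4 mm thick, 10 mm high outside, floor 4 mm above the desk. Origin: centre of its underside. The two clips lie at its +y end; the rest (y from -80 to +45 mm) is free.
- clip0: White plastic guard clip, 22 x 12 x 12 mm, loose in the tray near its +y end, 66 mm from the tray's centre. Origin: centre of its underside.
- clip1: The other guard clip, of the same kind, beside the first.
- guard: The fan's front guard, white wire with a mint disc, 208 mm across, 24 mm high, lying loose on the desk. Origin: centre of its underside. Leave alone.
- screwdriver: Screwdriver with yellow handle, 170 mm long, lying across in front of the robot. Leave alone.
- tea_cup: Cream takeaway cup with a brown band and white lid, 82 mm across, 146 mm high, loose. Origin: centre of its underside. Leave alone.
- lotion: Pink lotion bottle, 52 mm across, 165 mm high, loose. Origin: centre of its underside. Leave alone.
- cream_jar: Low white jar with pink lid, 68 mm across, 50 mm high, loose. Origin: centre of its underside. Leave alone.
- pen_cup: Empty blue pen cup, 72 mm across, 95 mm high, loose. Origin: centre of its underside. Leave alone.

How it is judged:
On the way:
1. The nut is off the shaft: its underside more than 186 mm above the desk (height (world z) of spinner above 0.186 m), for 0.1 s.
At the end, for the whole second after the job is handed in: The nut stands dome up (within 0.12 rad) flat on the tray's floor (its underside no more than 7.5 mm above the tray's underside), within 45 mm of the tray's middle along its short side and 70 mm along its long side, released and at rest (x of spinner in the frame of tray between -0.045 and 0.045 m and y of spinner in the frame of tray between -0.07 and 0.07 m and z of spinner in the frame of tray between 0.001 and 0.0075 m and angle between spinner's own z axis and vertical below 0.12 rad and linear speed of spinner below 0.02 m/s and contact force between the fingers and spinner below 0.05 N); the robot touches nothing.
It fails at once if the nut loaded against the shaft with more than 22 N: its thread strips (contact force between spinner and rotor above 22 N).
It fails at once if the robot leans on the fan or its blade with more than 8 N (contact force between any of the fingers, the arm and fan above 8 N).
It fails at once if the nut is dropped: it moves faster than 0.5 m/s without being held (contact force between the fingers and spinner below 0.05 N and linear speed of spinner above 0.5 m/s).
It fails at once if a clip in the tray pushed more than 20 mm (distance of any of clip0, clip1 from where it was at the start of the episode above 0.02 m).
It fails at once if another thing on the desk pushed more than 30 mm (distance of any of guard, screwdriver, tea_cup, lotion, cream_jar, pen_cup from where it was at the start of the episode above 0.03 m).
It also fails if it takes over 66 s, if anything falls off the work surface, if the arm or the gripper's body presses on something with over 40 N, if the wrist force passes 120 N, or if a joint passes its speed limit or range.

ROBOT

A 6-joint arm with a two-finger parallel gripper is mounted at the origin on the work surface. World frame = base frame: x ahead of the robot, y to its left, z up, the work surface at z = 0. Lengths are in m, angles in rad, forces in N, time in s.
With the tool pointing down it reaches from about 0.35 to 1 m from the base axis. Payload 7.1 kg.
Tool frame: the origin (TCP) lies at the centre of the arm's flange, where the gripper is bolted on; the fingertips stand 173 mm ahead of it and the grasp point (between the pads) lies 155 mm ahead of it; z points along the fingers, y is the line along which they close (so a half turn about z gives the same grasp; the last joint's range is limited). The gripper opens to 85 mm and grips with 20 to 120 N. Pads are 22 mm wide; open, the fingers measure 114 mm over their backs; the gripper's body (76 mm by 85 mm) begins 54 mm behind the grasp point. The pads swing forward as they close: fully open they stand 13 mm farther back than shut.
Start: joints at [1.11, 0.423, 1.63, -0, 1.089, -0.019], TCP at [0.267, 0.565, 0.405] pointing down, gripper open.
Joint ranges: [-3, 3], [-0.9, 2.11], [0.09, 2.58], [-1.31, 4.45], [0.11, 2.69], [-2.54, 2.54]. Speed limits (rad/s): [2.39, 2.39, 3.01, 3.14, 3.14, 3.14].

INTERFACE

Orientations are given as [roll, pitch, yaw] about the fixed x, y, z axes, in that order (R = Rz(yaw) Ry(pitch) Rx(roll)).
In Python, from plant import monitor, grab_frame, env, models gives the robot as it stands.
- The arm moves only by the tool step_arm, never from a script. Its argument "series" is a list of rows, each a list of 5 numbers: the shift along the tool's x, y, z in mm, then the turn about the tool's z in rad, then the opening, from 0 (shut) to 1 (fully open). In form: [[x, y, z, twist, claw], ...]. A call has 1 to 12 rows; each row shifts and turns the commanded pose from where the row before left it, along the tool's axes as they then stand; what a row does not reach is not made up. A row lasts 1/12 s, in which the tool goes at most 41.7 mm and 7.16 degrees, less where a joint would pass 70% of its speed; a pose out of reach is approached as far as the arm can. A call with a gripper value outside its range is refused whole. The fingers move at their own pace and stop on an object; "grip_force" is the grip in N (left out, the last holds). Time passes only in rows, so rows that do not move let the fingers close. It gives the time, the measured TCP pose, the force, the opening and the grip force at its end, in the units of the state.
- monitor.get_obs(): the state, without advancing time (a new reading comes with each control period).
- grab_frame(name): name is "scene" or "top" or "wrist"; returns a dict with "img" (420x560x3 uint8, blue, green, red), "z_map" (420x560 float32, m along the optical axis (not along the pixel's ray), 0 where there is no reading), "fx", "fy", "cx", "cy" (pixels), "dist" ([k1, k2, p1, p2, k3] as OpenCV has them; the pictures are not rectified), "R" (3x3) and "t" (3): a world point X has camera coordinates R X + t; the wrist camera has in their place "T_tool_cam" (4x4, takes a point from camera to tool coordinates, whose origin is the TCP and whose axes are the flange's). Camera axes: x right, y down, z forward; pixel columns grow to the right and rows downward; lengths in m; the calibration is good to about 2 mm. A picture is of the moment at which its call begins: read the wrist's pose just before it.
- env.job_done(): hands the job in; it is judged then, once.
Trained networks look in the newest picture that a camera, given by its name, has taken for a name from the list of things; names that differ only in an ending like _2 or _b are one class to them, and where a whole thing is asked for, a point or a joint stands for the part that bears it (a point fixed in the world has none). Each returns a list of dicts, best first, with "p" (0 to 1); they miss things now and then, are a little off and sometimes report something else, mostly with a low value. They report only what shows in the picture. A call takes as long as a camera call.
- models.outline_of(camera, query): "region" (420x560 bool, what is visible of it) and "bbox" ([left, top, width, height] in pixels, round what is visible of it).
The state is a dict: "time": time; "joints": joint angles; "qvel": joint speeds; "joint_efforts": joint torques, N m; "eef_pos": TCP position; "orientation": TCP orientation; "ft_force": force on the tool from outside, world axes, zero at the start; "moment": the same for the moment, N m; "opening": opening from 0.0 (shut) to 1.0 (fully open); "grasp_force": force on a finger pad.
Only numpy, scipy, OpenCV 4.12 (cv2) and the standard library are available. Lean on these libraries where they do the work, as an engineer would, in place of code of your own. Each camera call takes 0.05 s, during which the arm holds its last target. There are 200 camera calls.

## Working session

There is one attempt and no reset: what is moved stays moved. The work goes in short steps, Python scripts to look and compute and a tool call to move; the robot and the scene stay as the last step left them, time stands still between calls to the robot, and variables do not carry over. Pictures are saved under pics/ and viewed, at most 10 in all, crops included, and the job is handed in when it is done.

Besides the shell and the picture viewer there is one more tool, called after "Emit:" as a command line: name --pt "numbers of a row" for each row, then --argument value for the rest. step_arm: Moves the arm, as the interface text tells. Its arguments: {"type":"object","properties":{"series":{"type":"array","items":{"type":"array","items":{"type":"number"}}},"grip_force":{"type":"number"}},"required":["series"]}

```bash
mkdir -p pics
cat > h.py <<'E'
import numpy as np, cv2
from plant import monitor, grab_frame, env, models
from scipy.spatial.transform import Rotation as Ro
def pose():
    o=monitor.get_obs(); T=np.eye(4); T[:3,:3]=Ro.from_euler('xyz',o['orientation']).as_matrix(); T[:3,3]=o['eef_pos']; return o,T
def frame(n):
    o,T=pose(); f=grab_frame(n)
    if n=='wrist': W=T@np.array(f['T_tool_cam'])
    else:
        W=np.eye(4); R=np.array(f['R']); W[:3,:3]=R.T; W[:3,3]=-R.T@np.array(f['t'])
    f['W']=W; return f
def cloud(f,mask):
    v,u=np.nonzero(mask&(f['z_map']>0)); z=f['z_map'][v,u]
    K=np.array([[f['fx'],0,f['cx']],[0,f['fy'],f['cy']],[0,0,1]])
    p=cv2.undistortPoints(np.c_[u,v].astype(float)[:,None],K,np.array(f['dist'],float))[:,0]
    P=np.c_[p*z[:,None],z]
    return P@f['W'][:3,:3].T+f['W'][:3,3]
E
python3 - <<'E'
from h import *
o,T=pose(); print(o); print(T.round(3))
ims=[]
for n in ['top','scene']:
    f=frame(n); cv2.imwrite(f'pics/{n}0.png',f['img'])
    for q in ['spinner','fan','rotor','tray','clip0','guard','tea_cup','lotion','cream_jar','pen_cup','screwdriver']:
        for r in models.outline_of(n,q)[:2]:
            if r['p']<.3: continue
            P=cloud(f,r['region'])
            if len(P): print(n,q,round(r['p'],2),r['bbox'],np.median(P,0).round(3),np.percentile(P,3,0).round(3),np.percentile(P,97,0).round(3))
E
```

```text
{'time': 0.0, 'joints': array([ 1.11001022e+00,  4.23828674e-01,  1.63071728e+00,  3.36742390e-05,
        1.08859316e+00, -1.89919921e-02]), 'qvel': array([ 1.07564087e-03,  7.73311483e-04,  1.86791241e-03, -8.38569295e-05,
        2.31115127e-04,  4.84172936e-04]), 'joint_efforts': array([-1.07984310e-03, -5.57407022e+01, -2.81732297e+01, -1.51187405e-04,
        7.40015268e-03,  1.28317708e-05]), 'eef_pos': array([0.26706548, 0.56474506, 0.40394236]), 'orientation': array([-3.14004703e+00, -5.91736525e-05,  2.69978286e+00]), 'ft_force': array([ 0.39147806,  0.01610453, -0.61044564]), 'moment': array([ 0.0029262 , -0.00688478,  0.00881561]), 'grasp_force': 0.0, 'opening': 1.002021166073566}
[[-0.904  0.428 -0.001  0.267]
 [ 0.428  0.904 -0.001  0.565]
 [ 0.    -0.002 -1.     0.404]
 [ 0.     0.     0.     1.   ]]
top spinner 0.59 [371.8, 202.1, 21.2, 17.6] [ 0.578 -0.247  0.198] [ 0.56  -0.277  0.147] [ 0.598 -0.23   0.205]
top fan 0.73 [335.1, 171.8, 88.4, 82.8] [ 0.575 -0.246  0.136] [ 0.49 -0.35  0.01] [ 0.679 -0.149  0.167]
top rotor 0.93 [344.9, 180.3, 64.1, 69.8] [ 0.588 -0.2
[... 1445 characters left out ...]
[0.79  0.164 0.149]
scene lotion 0.96 [217.1, 248.0, 20.5, 36.8] [ 0.776 -0.008  0.089] [ 0.753 -0.032  0.008] [0.791 0.006 0.165]
scene cream_jar 0.89 [199.6, 244.1, 18.9, 24.8] [ 0.748 -0.107  0.047] [ 0.716 -0.14   0.007] [ 0.769 -0.087  0.053]
scene pen_cup 0.73 [154.9, 160.5, 25.4, 27.8] [ 0.529 -0.481  0.077] [ 0.489 -0.581  0.   ] [ 0.56  -0.441  0.097]
scene pen_cup 0.48 [394.9, 278.8, 73.7, 46.5] [0.507 0.539 0.01 ] [ 0.442  0.442 -0.002] [0.557 0.636 0.028]
scene screwdriver 0.67 [282.4, 203.2, 25.3, 22.5] [0.437 0.023 0.021] [0.363 0.007 0.002] [0.477 0.032 0.028]
scene screwdriver 0.59 [196.6, 169.3, 12.8, 17.3] [ 0.589 -0.24   0.19 ] [ 0.568 -0.262  0.161] [ 0.601 -0.23   0.203]
```

Run:
```python
import cv2
a=cv2.imread('pics/top0.png')[110:310,40:500]
cv2.imwrite('pics/v1.png',cv2.resize(a,(800,348),interpolation=cv2.INTER_CUBIC))
```

```text
(no output)
```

View pics/v1.png

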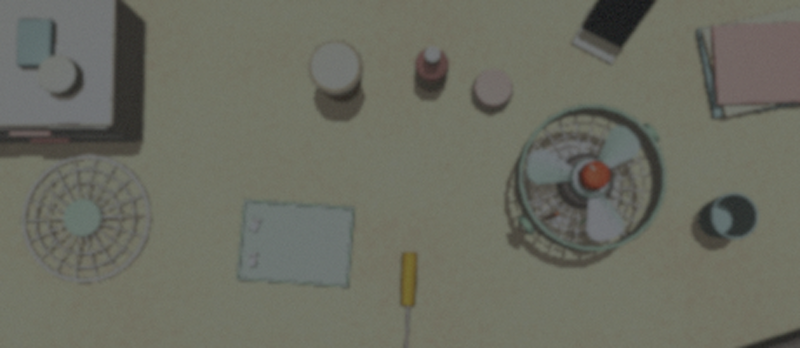

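Emit:
step_arm --pt "-21 -20 -4 0 1" --pt "-21 -20 -4 0 1" --pt "-21 -20 -4 0 1" --pt "-21 -20 -4 0 1" --pt "-21 -20 -4 0 1" --pt "-21 -20 -4 0 1" --pt "-21 -20 -4 0 1" --pt "-21 -20 -4 0 1" --pt "-21 -20 -4 0 1" --pt "-21 -20 -4 0 1" --pt "-21 -20 -4 0 1" --pt "-21 -20 -4 0 1"

```text
time: 2.2
eef_pos: [0.3926, 0.2389, 0.4531]
orientation: [3.141, 0.0, 2.7]
ft_force: [0.0, 0.9, -1.0]
opening: 1.002
grasp_force: 0.0
```

Emit:
step_arm --pt "-21 -20 0 0 1" --pt "-21 -20 0 0 1" --pt "-21 -20 0 0 1" --pt "-21 -20 0 0 1" --pt "-21 -20 0 0 1" --pt "-21 -20 0 0 1" --pt "-21 -20 0 0 1" --pt "-21 -20 0 0 1" --pt "-21 -20 0 0 1" --pt "-21 -20 0 0 1" --pt "-21 -20 0 0 1" --pt "-21 -20 0 0 1"

```text
time: 3.2
eef_pos: [0.5179, -0.0859, 0.4529]
orientation: [3.142, 0.0, 2.7]
ft_force: [0.2, 0.0, 0.3]
opening: 1.004
grasp_force: 0.0
```

Emit:
step_arm --pt "-21 -20 0 0 1" --pt "-21 -20 0 0 1" --pt "-21 -20 0 0 1" --pt "-21 -20 0 0 1" --pt "-21 -20 0 0 1" --pt "-21 -20 0 0 1" --pt "0 0 0 0 1" --pt "0 0 0 0 1"

```text
time: 3.87
eef_pos: [0.5802, -0.248, 0.4522]
orientation: [3.142, -0.001, 2.698]
ft_force: [0.2, 1.5, 0.9]
opening: 1.001
grasp_force: 0.0
```

```bash
cat > look.py <<'E'
from h import *
import sys
for n in ['wrist','top','scene']:
    o,T=pose(); f=frame(n)
    for q in (['spinner','rotor','fan'] if n=='wrist' else ['spinner']):
        for r in models.outline_of(n,q)[:1]:
            P=cloud(f,r['region']);
            if not len(P): continue
            print(n,q,round(r['p'],2),np.array(r['bbox']).round(),np.median(P,0).round(4))
            if q=='spinner':
                top=P[(P[:,2]>P[:,2].max()-.012)]; print('  top n',len(top),top.mean(0).round(4),((top.min(0)+top.max(0))/2).round(4), np.ptp(top,axis=0).round(4))
                A=P[(P[:,2]>.165)]; print('  mid',((A.min(0)+A.max(0))/2).round(4),np.ptp(A,axis=0).round(4))
                # sphere/circle-free: circle fit of side points
    if n=='wrist': cv2.imwrite(sys.argv[1],f['img'])
print(o['time'],o['eef_pos'].round(4),o['orientation'].round(3),o['joints'].round(3),o['ft_force'].round(2),o['opening'])
E
python3 look.py pics/w1.png
```

```text
wrist spinner 0.69 [252. 184.  48.  62.] [ 0.5736 -0.2469  0.1994]
  top n 1866 [ 0.5767 -0.2482  0.1992] [ 0.5786 -0.2493  0.1969] [0.0403 0.0408 0.0119]
  mid [ 0.5786 -0.2492  0.184 ] [0.0403 0.0408 0.0377]
wrist rotor 0.72 [194. 111. 184. 176.] [ 0.5764 -0.2579  0.1417]
wrist fan 0.57 [159.  73. 238. 234.] [ 0.5736 -0.2445  0.1394]
scene spinner 0.61 [397. 276.  71.  49.] [0.5079 0.5286 0.0086]
  top n 17 [0.664  0.5256 0.16  ] [0.6645 0.5042 0.1601] [0.0044 0.098  0.0054]Traceback (most recent call last):
  File "look.py", line 12, in <module>
    A=P[(P[:,2]>.165)]; print('  mid',((A.min(0)+A.max(0))/2).round(4),np.ptp(A,axis=0).round(4))
                                        ~~~~~^^^
    return umr_minimum(a, axis, None, out, keepdims, initial, where)
ValueError: zero-size array to reduction operation minimum which has no identity
```

View pics/w1.png

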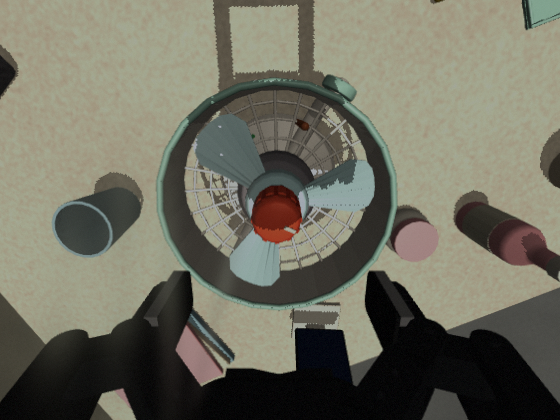

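Emit:
step_arm --pt "0 0 3 -0.1 1" --pt "0 0 3 -0.1 1" --pt "0 0 3 -0.1 1" --pt "0 0 3 -0.1 1" --pt "0 0 3 -0.1 1" --pt "0 0 3 -0.1 1" --pt "0 0 3 -0.1 1" --pt "0 0 3 0 1" --pt "0 0 3 0 1" --pt "0 0 0 0 1" --pt "0 0 0 0 1"

```text
time: 5.18
eef_pos: [0.5801, -0.2466, 0.4256]
orientation: [3.141, -0.0, -2.885]
ft_force: [-0.4, 0.0, 0.4]
opening: 1.002
grasp_force: 0.0
```

```bash
cat > look.py <<'E'
from h import *
from scipy.optimize import least_squares
import sys
def circ(P,r0):
    f=lambda p:np.hypot(P[:,0]-p[0],P[:,1]-p[1])-p[2]
    s=least_squares(f,[*P[:,:2].mean(0),r0],loss='soft_l1',f_scale=.002); return s.x.round(4),len(P)
o,T=pose(); f=frame('wrist')
r=models.outline_of('wrist','spinner')[0]; P=cloud(f,r['region']); A=P[P[:,2]>.165]
print('nut',r['p'],((A.min(0)+A.max(0))/2).round(4),np.ptp(A,axis=0).round(4))
Q=cloud(f,f['z_map']>0); d=np.hypot(Q[:,0]-.5786,Q[:,1]+.2493)
print('rim',circ(Q[(d>.095)&(d<.112)&(abs(Q[:,2]-.166)<.004)],.105))
cv2.imwrite(sys.argv[1],f['img'])
c=((A.min(0)+A.max(0))/2); e=T[:3,:3].T@(np.r_[c[:2],0]-np.r_[T[:2,3],0])
print('tool-frame offset mm',(e*1000).round(1))
print(o['time'],o['eef_pos'].round(4),o['orientation'].round(3),o['joints'].round(3),o['ft_force'].round(2),o['opening'])
E
python3 look.py pics/w2.png
```

```text
nut 0.25 [ 0.5731 -0.2491  0.1804] [0.0189 0.0402 0.0306]
rim (array([ 0.578 , -0.2492,  0.103 ]), 5991)
tool-frame offset mm [ 7.5 -0.6  0. ]
5.1833 [ 0.5801 -0.2466  0.4256] [ 3.141 -0.    -2.885] [-0.421  0.409  1.6   -0.     1.133 -2.248] [-0.45  0.01  0.4 ] 1.0016708647207544
```

Emit:
step_arm --pt "1.2 -1 10 0 1" --pt "1.2 -1 10 0 1" --pt "0 0 10 0 1" --pt "0 0 10 0 1" --pt "0 0 10 0 1" --pt "0 0 10 0 1" --pt "0 0 8 0 1" --pt "0 0 7 0 1" --pt "0 0 5 0 1" --pt "0 0 2 0 1" --pt "0 0 0 0 1" --pt "0 0 0 0 1"

```text
time: 6.28
eef_pos: [0.5785, -0.2494, 0.344]
orientation: [-3.141, 0.0, -2.883]
ft_force: [0.7, -0.6, -0.0]
opening: 0.998
grasp_force: 0.0
```

Emit:
step_arm --pt "0 0 0 0 0.62" --pt "0 0 0 0 0.62" --pt "0 0 0 0 0.62" --pt "0 0 0 0 0.62" --grip_force 30

```text
time: 6.62
eef_pos: [0.5784, -0.2494, 0.3441]
orientation: [-3.141, 0.0, -2.883]
ft_force: [0.0, -0.0, -0.2]
opening: 0.62
grasp_force: 0.0
```

```bash
python3 look.py pics/w3.png
```

```text
nut 0.87 [ 0.5782 -0.2495  0.1842] [0.0405 0.0406 0.0382]
rim (array([ 0.578 , -0.2495,  0.1026]), 10235)
tool-frame offset mm [ 0.2 -0.1 -0. ]
6.6167 [ 0.5784 -0.2494  0.3441] [-3.141  0.    -2.883] [-0.426  0.501  1.661 -0.     0.979 -2.255] [ 0.04 -0.04 -0.15] 0.6204855821374651
```

View pics/w3.png

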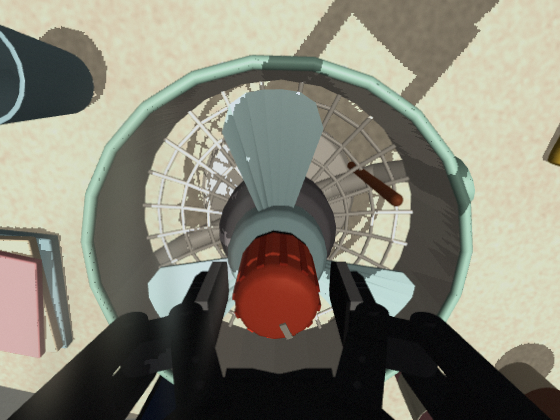

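Emit:
step_arm --pt "0 0 0 0 0.5" --pt "0 0 0 0 0.4" --pt "0 0 0 0 0.3" --pt "0 0 0 0 0.3" --pt "0 0 0 0 0.3" --grip_force 35

```text
time: 7.13
eef_pos: [0.5785, -0.2495, 0.3441]
orientation: [-3.141, 0.001, -2.883]
ft_force: [-0.1, -1.0, 4.6]
opening: 0.46
grasp_force: 35.0
```

Emit:
step_arm --pt "0 0 0 0.08 0.3" --pt "0 0 0 0.08 0.3" --pt "0 0 0 0.08 0.3" --pt "0 0 0 0.08 0.3"

```text
time: 7.47
eef_pos: [0.5787, -0.2493, 0.3443]
orientation: [-3.141, 0.001, 3.076]
ft_force: [0.3, 0.1, 6.5]
opening: 0.46
grasp_force: 35.1
```

```bash
cat > s.py <<'E'
from h import *
o=monitor.get_obs(); print(o['time'],o['eef_pos'].round(4),o['orientation'][2].round(3),o['joints'][5].round(3),'F',o['ft_force'].round(2),'M',o['moment'].round(3),o['grasp_force'])
E
python3 s.py
```

```text
7.4667 [ 0.5787 -0.2493  0.3443] 3.076 -1.931 F [0.27 0.15 6.47] M [0.03  0.013 0.027] 35.10823644697666
```

Emit:
step_arm --pt "0 0 -0.2 0.07 0.3" --pt "0 0 -0.1 0.07 0.3" --pt "0 0 0 0.07 0.3"

```text
time: 7.72
eef_pos: [0.5787, -0.2493, 0.3446]
orientation: [3.141, 0.001, 2.866]
ft_force: [-0.5, 0.2, 4.9]
opening: 0.459
grasp_force: 35.0
```

```bash
python3 s.py
```

```text
7.7167 [ 0.5787 -0.2493  0.3446] 2.866 -1.721 F [-0.5   0.18  4.86] M [-0.099 -0.027  0.005] 35.03814758732915
```

Emit:
step_arm --pt "0 0 -0.2 0.07 0.3" --pt "0 0 -0.2 0.07 0.3" --pt "0 0 -0.1 0.07 0.3"

```text
time: 7.97
eef_pos: [0.5786, -0.2493, 0.345]
orientation: [3.141, 0.001, 2.656]
ft_force: [0.3, 0.2, 3.4]
opening: 0.459
grasp_force: 35.0
```

```bash
python3 s.py
```

```text
7.9667 [ 0.5786 -0.2493  0.345 ] 2.656 -1.511 F [0.33 0.19 3.4 ] M [-0.087 -0.061  0.014] 34.96867303736508
```

Emit:
step_arm --pt "0 0 -0.1 0.06 0.3" --pt "0 0 -0.1 0.06 0.3" --pt "0 0 -0.1 0.06 0.3"

```text
time: 8.22
eef_pos: [0.5786, -0.2492, 0.3451]
orientation: [3.141, 0.001, 2.477]
ft_force: [0.5, 0.5, 3.9]
opening: 0.461
grasp_force: 34.9
```

```bash
python3 s.py
```

```text
8.2167 [ 0.5786 -0.2492  0.3451] 2.477 -1.332 F [0.45 0.55 3.88] M [-0.075 -0.023  0.036] 34.933027820661664
```

Emit:
step_arm --pt "0 0 -0.1 0.06 0.3" --pt "0 0 -0.1 0.06 0.3" --pt "0 0 -0.1 0.06 0.3" --pt "0 0 -0.1 0.06 0.3"

```text
time: 8.55
eef_pos: [0.5785, -0.2492, 0.3454]
orientation: [3.141, 0.0, 2.237]
ft_force: [0.4, -0.1, 2.0]
opening: 0.461
grasp_force: 34.9
```

```bash
python3 s.py
```

```text
8.55 [ 0.5785 -0.2492  0.3454] 2.237 -1.092 F [ 0.43 -0.1   2.05] M [-0.009 -0.041  0.07 ] 34.87102302722633
```

Emit:
step_arm --pt "0 0 -0.1 0.06 0.3" --pt "0 0 -0.1 0.06 0.3" --pt "0 0 -0.1 0.06 0.3" --pt "0 0 -0.1 0.06 0.3"

```text
time: 8.88
eef_pos: [0.5785, -0.2492, 0.3456]
orientation: [3.141, -0.0, 1.997]
ft_force: [-0.1, -0.2, 1.4]
opening: 0.457
grasp_force: 34.9
```

```bash
python3 s.py
```

```text
8.8833 [ 0.5785 -0.2492  0.3456] 1.997 -0.852 F [-0.05 -0.21  1.36] M [-0.08  -0.032  0.031] 34.92734503000975
```

Emit:
step_arm --pt "0 0 -0.1 0.08 0.3" --pt "0 0 -0.1 0.08 0.3" --pt "0 0 -0.1 0.08 0.3" --pt "0 0 -0.1 0.08 0.3" --pt "0 0 -0.1 0.08 0.3"

```text
time: 9.3
eef_pos: [0.5784, -0.2491, 0.3459]
orientation: [3.141, -0.001, 1.596]
ft_force: [0.5, 0.7, 1.5]
opening: 0.462
grasp_force: 35.1
```

```bash
python3 s.py
```

```text
9.3 [ 0.5784 -0.2491  0.3459] 1.596 -0.451 F [0.45 0.68 1.51] M [ 0.072 -0.18   0.065] 35.053703393787146
```

Emit:
step_arm --pt "0 0 -0.1 0.08 0.3" --pt "0 0 -0.1 0.08 0.3" --pt "0 0 -0.1 0.08 0.3" --pt "0 0 -0.1 0.08 0.3" --pt "0 0 -0.1 0.08 0.3"

```text
time: 9.72
eef_pos: [0.5787, -0.249, 0.3464]
orientation: [3.141, -0.001, 1.196]
ft_force: [2.6, 1.1, -1.2]
opening: 0.459
grasp_force: 35.2
```

```bash
python3 s.py
```

```text
9.7167 [ 0.5787 -0.249   0.3464] 1.196 -0.051 F [ 2.61  1.07 -1.21] M [ 0.133 -0.497 -0.002] 35.247457260265946
```

Emit:
step_arm --pt "0.2 0.2 0 0.05 0.3" --pt "0.2 0.2 0 0.05 0.3" --pt "0 0 0 0.05 0.3"

```text
time: 9.97
eef_pos: [0.5791, -0.2488, 0.3463]
orientation: [3.142, -0.001, 1.047]
ft_force: [1.4, 0.5, 0.1]
opening: 0.463
grasp_force: 35.3
```

```bash
python3 s.py; python3 look.py pics/w4.png
```

```text
9.9667 [ 0.5791 -0.2488  0.3463] 1.047 0.098 F [1.43 0.46 0.08] M [ 0.031 -0.336  0.004] 35.32973684370518
nut 0.82 [ 0.5782 -0.249   0.185 ] [0.0416 0.0413 0.04  ]
rim (array([ 0.5794, -0.2485,  0.1026]), 10232)
tool-frame offset mm [-0.6 -0.7 -0. ]
9.9667 [ 0.5791 -0.2488  0.3463] [ 3.142e+00 -1.000e-03  1.047e+00] [-4.250e-01  4.990e-01  1.659e+00  1.000e-03  9.840e-01  9.800e-02] [1.43 0.46 0.08] 0.46336416475115594
```

View pics/w4.png

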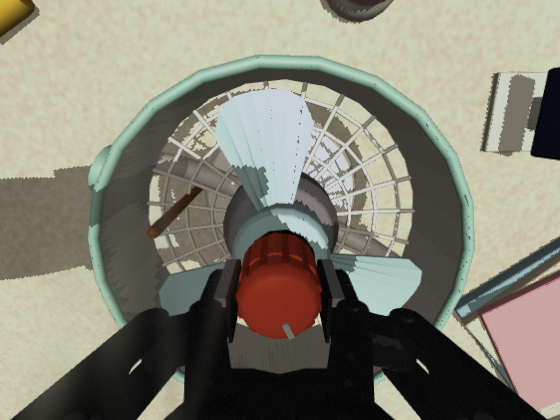

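```bash
cat > blades.py <<'E'
from h import *
f=frame('wrist'); h=f['img'].astype(int); v=f['z_map']>0
P=cloud(f,v); C=f['img'][v].astype(int)
x=P[:,0]-.5785; y=P[:,1]+.2492; r=np.hypot(x,y); a=np.degrees(np.arctan2(y,x))%360
m=(r>.065)&(r<.083)&(P[:,2]>.125)&(P[:,2]<.175)
b=(C[:,2]-C[:,0]>25)
print('blade',np.histogram(a[m&~b],np.arange(0,361,10))[0])
s=(r<.1)&b&(P[:,2]<.165)&(C[:,2]-C[:,0]>30)&(C[:,2]<170)&(r>.045)
for lo in np.arange(.05,.165,.015):
    k=s&(P[:,2]>lo)&(P[:,2]<lo+.015)
    if k.sum()>3: print(round(lo,3),k.sum(),'ang',np.median(a[k]).round(),'r',np.median(r[k]).round(3))
E
python3 blades.py
```

```text
blade [  0   0   0   0 274 765 782 819 575   0   0   0   0 172   0   0 181 451
 251   0   0   0   0   0   0   0   0   0   0 270 415 427 363   0   0   0]
0.065 34 ang 133.0 r 0.073
0.08 35 ang 134.0 r 0.072
0.095 48 ang 133.0 r 0.073
0.11 16 ang 133.0 r 0.074
0.14 9 ang 133.0 r 0.075
0.155 106 ang 135.0 r 0.073
```

Emit:
step_arm --pt "0.2 0.2 -0.1 0.08 0.3" --pt "0 0 -0.1 0.08 0.3" --pt "0 0 0 0.08 0.3" --pt "0 0 -0.1 0.08 0.3" --pt "0 0 -0.1 0.08 0.3"

```text
time: 10.53
eef_pos: [0.5794, -0.2489, 0.3469]
orientation: [3.141, -0.001, 0.648]
ft_force: [2.2, 0.3, -1.9]
opening: 0.46
grasp_force: 35.3
```

```bash
python3 s.py
```

```text
10.5333 [ 0.5794 -0.2489  0.3469] 0.648 0.498 F [ 2.2   0.32 -1.88] M [ 0.097 -0.497  0.034] 35.30778659507632
```

Emit:
step_arm --pt "0 0 -0.1 0.08 0.3" --pt "0 0 0 0.08 0.3" --pt "0 0 -0.1 0.08 0.3" --pt "0 0 -0.1 0.08 0.3"

```text
time: 10.87
eef_pos: [0.5795, -0.2489, 0.3472]
orientation: [3.141, -0.001, 0.328]
ft_force: [4.0, 0.8, -1.6]
opening: 0.457
grasp_force: 35.4
```

```bash
python3 s.py; python3 blades.py
```

```text
10.8667 [ 0.5795 -0.2489  0.3472] 0.328 0.818 F [ 4.02  0.82 -1.62] M [ 0.029 -0.585  0.022] 35.40361946448684
blade [  0   0 727 764 794 811  81   0   0   0   0   0   0  87 188   0   0 328
  45   0   0   0   0   0   0   0 366 431 465 483 109   0   0   0   0   0]
0.05 4 ang 135.0 r 0.07
0.065 51 ang 134.0 r 0.071
0.08 54 ang 134.0 r 0.071
0.095 71 ang 134.0 r 0.071
0.11 83 ang 134.0 r 0.071
0.125 81 ang 134.0 r 0.071
0.14 9 ang 134.0 r 0.071
0.155 72 ang 135.0 r 0.073
```

Emit:
step_arm --pt "0.4 0 0 0.0 0.3" --pt "0.4 0 0.1 0.0 0.3" --pt "0 0 0 0 0.3"

```text
time: 11.17
eef_pos: [0.5799, -0.2489, 0.3471]
orientation: [3.142, 0.0, 0.332]
ft_force: [1.5, -0.7, -0.7]
opening: 0.46
grasp_force: 35.5
```

```bash
python3 s.py
```

```text
11.1667 [ 0.5799 -0.2489  0.3471] 0.332 0.815 F [ 1.5  -0.75 -0.71] M [-0.188 -0.302 -0.051] 35.491389306262136
```

Emit:
step_arm --pt "0 0 0 0.08 0.3" --pt "0 0 -0.1 0.08 0.3" --pt "0 0 -0.1 0.08 0.3"

```text
time: 11.42
eef_pos: [0.58, -0.2488, 0.3475]
orientation: [3.141, -0.0, 0.088]
ft_force: [3.2, -0.5, -0.2]
opening: 0.46
grasp_force: 35.5
```

```bash
python3 s.py
```

```text
11.4167 [ 0.58   -0.2488  0.3475] 0.088 1.059 F [ 3.17 -0.49 -0.18] M [-0.143 -0.55   0.052] 35.451691411435604
```

Emit:
step_arm --pt "0.3 0 -0.1 0.08 0.3" --pt "0.2 0.1 -0.1 0.08 0.3" --pt "0.2 0 -0.1 0.08 0.3" --pt "0 0 -0.1 0.08 0.3"

```text
time: 11.75
eef_pos: [0.5805, -0.249, 0.3478]
orientation: [3.141, 0.0, -0.232]
ft_force: [1.1, -2.1, -0.1]
opening: 0.465
grasp_force: 35.5
```

```bash
python3 s.py
```

```text
11.75 [ 0.5805 -0.249   0.3478] -0.232 1.379 F [ 1.06 -2.08 -0.12] M [-0.224 -0.298  0.035] 35.47580226324499
```

Emit:
step_arm --pt "0.1 0 -0.1 0.08 0.3" --pt "0.1 0 -0.1 0.08 0.3" --pt "0.1 0 -0.1 0.08 0.3" --pt "0 0 -0.1 0.08 0.3"

```text
time: 12.08
eef_pos: [0.5808, -0.2491, 0.3483]
orientation: [3.141, -0.0, -0.552]
ft_force: [1.9, -1.4, -0.3]
opening: 0.463
grasp_force: 35.6
```

```bash
python3 s.py
```

```text
12.0833 [ 0.5808 -0.2491  0.3483] -0.552 1.699 F [ 1.94 -1.4  -0.25] M [-0.336 -0.169  0.016] 35.55918705649674
```

Emit:
step_arm --pt "0.2 0 -0.1 0.08 0.3" --pt "0.2 0 -0.1 0.08 0.3" --pt "0.1 0 -0.1 0.08 0.3" --pt "0 0 -0.1 0.08 0.3"

```text
time: 12.42
eef_pos: [0.5811, -0.2495, 0.3488]
orientation: [3.141, -0.0, -0.872]
ft_force: [-0.4, -1.3, 1.8]
opening: 0.457
grasp_force: 35.7
```

```bash
python3 s.py
```

```text
12.4167 [ 0.5811 -0.2495  0.3488] -0.872 2.019 F [-0.41 -1.26  1.79] M [-0.357 -0.046 -0.011] 35.6743982154876
```

Emit:
step_arm --pt "0 0 -0.1 0.08 0.3" --pt "0 0 -0.1 0.08 0.3" --pt "0 0 -0.1 0.08 0.3"

```text
time: 12.67
eef_pos: [0.5811, -0.2496, 0.3492]
orientation: [3.141, -0.001, -1.112]
ft_force: [0.8, -1.9, 2.6]
opening: 0.46
grasp_force: 35.7
```

```bash
python3 s.py; python3 blades.py|head -3; python3 look.py pics/w5.png
```

```text
12.6667 [ 0.5811 -0.2496  0.3492] -1.112 2.259 F [ 0.77 -1.92  2.62] M [-0.485  0.067  0.051] 35.70158740505576
blade [  0  36 505 508 509 495  17   0   0   0   0   0   0  25  21   0  26 382
  71   0   0   0   0   0   0   0 628 697 745 790 107   0   0   0   0   0]
0.125 54 ang 137.0 r 0.071
nut 0.7 [ 0.5798 -0.2479  0.1868] [0.041  0.0416 0.0422]
rim (array([ 0.5793, -0.2502,  0.1026]), 9828)
tool-frame offset mm [-2.1  0.5 -0. ]
12.7167 [ 0.5811 -0.2496  0.3493] [ 3.141e+00 -1.000e-03 -1.117e+00] [-4.240e-01  4.980e-01  1.652e+00 -1.000e-03  9.920e-01  2.264e+00] [-0.18 -1.9   2.15] 0.46115049299803723
```

Emit:
step_arm --pt "0 0 0 0 0.5" --pt "0 0 0 0 0.7" --pt "0 0 0 0 0.7" --pt "0 0 0 -0.12 0.7" --pt "0 0 0 -0.12 0.7" --pt "0 0 0 -0.12 0.7" --pt "0 0 0 -0.12 0.7" --pt "0 0 0 -0.12 0.7" --pt "0 0 0 -0.12 0.7" --pt "0 0 0 -0.12 0.7" --pt "0 0 0 -0.12 0.7" --pt "0 0 0 -0.12 0.7"

```text
time: 13.82
eef_pos: [0.5812, -0.249, 0.3486]
orientation: [-3.141, 0.001, -0.023]
ft_force: [-0.4, 0.9, 0.1]
opening: 0.699
grasp_force: 0.0
```

Emit:
step_arm --pt "0 0 0 -0.12 0.7" --pt "0 0 0 -0.12 0.7" --pt "0 0 0 -0.12 0.7" --pt "0 0 0 -0.12 0.7" --pt "0 0 0 -0.12 0.7" --pt "0 0 0 -0.12 0.7" --pt "0 0 0 -0.12 0.7" --pt "0 0 0 -0.12 0.7" --pt "0 0 0 -0.12 0.7" --pt "0 0 0 -0.12 0.7" --pt "0 0 0 -0.12 0.7" --pt "0 0 0 -0.12 0.7"

```text
time: 14.82
eef_pos: [0.5812, -0.249, 0.3486]
orientation: [-3.141, -0.0, 1.417]
ft_force: [-0.8, -0.4, -0.3]
opening: 0.702
grasp_force: 0.0
```

Emit:
step_arm --pt "0 0 0 -0.12 0.7" --pt "0 0 0 -0.12 0.7" --pt "0 0 0 -0.12 0.7" --pt "0 0 0 -0.12 0.7" --pt "0 0 0 -0.12 0.7" --pt "0 0 0 -0.12 0.7" --pt "0 0 0 -0.12 0.7" --pt "0 0 0 0 0.7" --pt "0 0 0 0 0.7"

```text
time: 15.57
eef_pos: [0.5813, -0.249, 0.3487]
orientation: [-3.141, -0.001, 2.247]
ft_force: [0.4, 0.4, -0.2]
opening: 0.7
grasp_force: 0.0
```

```bash
python3 s.py; python3 look.py pics/w6.png;  python3 blades.py|head -2
```

```text
15.5667 [ 0.5813 -0.249   0.3487] 2.247 -1.1 F [ 0.4   0.37 -0.23] M [0.013 0.036 0.029] 0.0
nut 0.88 [ 0.5795 -0.2477  0.1868] [0.0421 0.0413 0.0429]
rim (array([ 0.5783, -0.2484,  0.1025]), 9470)
tool-frame offset mm [ 2.1 -0.5  0. ]
15.5667 [ 0.5813 -0.249   0.3487] [-3.141e+00 -1.000e-03  2.247e+00] [-0.424  0.499  1.652  0.     0.991 -1.1  ] [ 0.4   0.37 -0.23] 0.6999750402427214
blade [  0   0 390 450 488 505  86   0   0   0   0   0   0   9 688 743 756 778
 127   0   0   0   0   0   0   0   0 288 393 401  67   0   0   0   0   0]
```

View pics/w6.png

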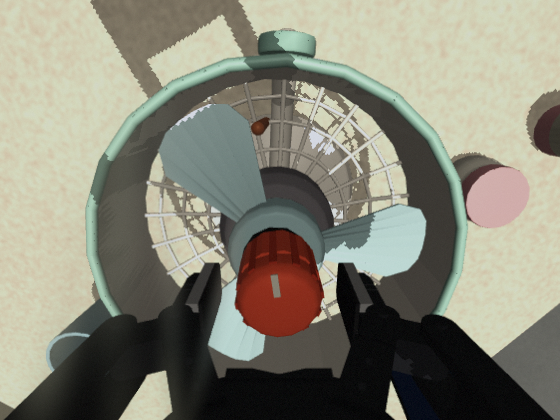

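Emit:
step_arm --pt "1 -0.4 0 0 0.6" --pt "1 -0.4 0 0 0.6" --pt "0 0 0 0 0.5" --pt "0 0 -0.2 0 0.4" --pt "0 0 -0.3 0 0.3" --pt "0 0 0 0 0.3" --pt "0 0 0 0 0.3"

```text
time: 16.3
eef_pos: [0.5794, -0.2482, 0.3494]
orientation: [-3.142, -0.0, 2.25]
ft_force: [-1.1, -0.6, 0.0]
opening: 0.464
grasp_force: 35.2
```

```bash
python3 s.py
```

```text
16.3 [ 0.5794 -0.2482  0.3494] 2.25 -1.102 F [-1.06 -0.64  0.03] M [0.023 0.051 0.021] 35.200131012825295
```

Emit:
step_arm --pt "0 0 -0.1 0.08 0.3" --pt "0 0 -0.1 0.08 0.3" --pt "0 0 -0.1 0.08 0.3"

```text
time: 16.55
eef_pos: [0.5795, -0.2481, 0.3498]
orientation: [3.141, 0.0, 2.006]
ft_force: [0.6, -0.0, 0.8]
opening: 0.457
grasp_force: 35.3
```

```bash
python3 s.py
```

```text
16.55 [ 0.5795 -0.2481  0.3498] 2.006 -0.859 F [ 0.64 -0.05  0.83] M [ 0.047 -0.097  0.024] 35.28669317776803
```

Forces are small; continue, following the rise.

Emit:
step_arm --pt "0 0 -0.1 0.08 0.3" --pt "0 0 -0.1 0.08 0.3" --pt "0 0 -0.1 0.08 0.3" --pt "0 0 -0.1 0.08 0.3" --pt "0 0 -0.1 0.08 0.3"

```text
time: 16.97
eef_pos: [0.5797, -0.2482, 0.3505]
orientation: [3.141, 0.0, 1.606]
ft_force: [1.3, 0.6, 0.7]
opening: 0.464
grasp_force: 35.4
```

```bash
python3 s.py
```

```text
16.9667 [ 0.5797 -0.2482  0.3505] 1.606 -0.459 F [1.34 0.62 0.69] M [ 0.087 -0.166  0.074] 35.3730021341471
```

Emit:
step_arm --pt "0 0 -0.1 0.08 0.3" --pt "0 0 -0.1 0.08 0.3" --pt "0 0 -0.1 0.08 0.3" --pt "0 0 -0.1 0.08 0.3" --pt "0 0 -0.1 0.08 0.3"

```text
time: 17.38
eef_pos: [0.5799, -0.2482, 0.3512]
orientation: [3.14, -0.0, 1.206]
ft_force: [0.3, -0.1, 2.7]
opening: 0.457
grasp_force: 35.5
```

```bash
python3 s.py
```

```text
17.3833 [ 0.5799 -0.2482  0.3512] 1.206 -0.059 F [ 0.25 -0.14  2.74] M [ 0.091 -0.242  0.002] 35.46037090360187
```

Emit:
step_arm --pt "0 0 -0.2 0.08 0.3" --pt "0 0 -0.2 0.08 0.3" --pt "0 0 -0.2 0.08 0.3" --pt "0 0 -0.1 0.08 0.3" --pt "0 0 -0.1 0.08 0.3"

```text
time: 17.8
eef_pos: [0.58, -0.2482, 0.3521]
orientation: [3.14, -0.001, 0.806]
ft_force: [1.5, 1.0, 1.9]
opening: 0.46
grasp_force: 35.4
```

```bash
python3 s.py
```

```text
17.8 [ 0.58   -0.2482  0.3521] 0.806 0.341 F [1.52 1.04 1.9 ] M [ 0.064 -0.337  0.043] 35.41967144992668
```

Emit:
step_arm --pt "0 0 -0.2 0.08 0.3" --pt "0 0 -0.1 0.08 0.3" --pt "0 0 -0.2 0.08 0.3" --pt "0 0 -0.1 0.08 0.3" --pt "0 0 -0.2 0.08 0.3"

```text
time: 18.22
eef_pos: [0.5801, -0.2484, 0.353]
orientation: [3.14, -0.002, 0.406]
ft_force: [1.3, -0.3, 1.8]
opening: 0.46
grasp_force: 35.4
```

```bash
python3 s.py
```

```text
18.2167 [ 0.5801 -0.2484  0.353 ] 0.406 0.741 F [ 1.26 -0.33  1.81] M [-0.162 -0.416  0.027] 35.381081258528866
```

Emit:
step_arm --pt "0.1 0 -0.2 0.08 0.3" --pt "0.1 0 -0.2 0.08 0.3" --pt "0.1 0 -0.2 0.08 0.3" --pt "0 0 -0.2 0.08 0.3" --pt "0 0 -0.1 0.08 0.3"

```text
time: 18.63
eef_pos: [0.5804, -0.2486, 0.3539]
orientation: [3.14, -0.003, 0.006]
ft_force: [2.6, -2.7, 1.6]
opening: 0.459
grasp_force: 35.4
```

```bash
python3 s.py
```

```text
18.6333 [ 0.5804 -0.2486  0.3539] 0.006 1.142 F [ 2.64 -2.66  1.6 ] M [-0.404 -0.365 -0.001] 35.36388272041222
```

Emit:
step_arm --pt "0 0 -0.2 0.08 0.3" --pt "0 0 -0.1 0.08 0.3" --pt "0 0 -0.2 0.08 0.3" --pt "0 0 -0.1 0.08 0.3" --pt "0 0 -0.2 0.08 0.3"

```text
time: 19.05
eef_pos: [0.5804, -0.2488, 0.3547]
orientation: [3.141, -0.003, -0.394]
ft_force: [1.9, -3.5, 0.3]
opening: 0.463
grasp_force: 35.3
```

```bash
python3 s.py
```

```text
19.05 [ 0.5804 -0.2488  0.3547] -0.394 1.542 F [ 1.88 -3.52  0.33] M [-0.63  -0.344  0.047] 35.34915837517474
```

Emit:
step_arm --pt "0.3 0.2 -0.2 0.08 0.3" --pt "0.3 0.2 -0.2 0.08 0.3" --pt "0 0 -0.2 0.08 0.3" --pt "0 0 -0.2 0.08 0.3"

```text
time: 19.38
eef_pos: [0.5805, -0.2492, 0.3553]
orientation: [3.142, -0.002, -0.714]
ft_force: [0.5, -2.3, 1.1]
opening: 0.46
grasp_force: 35.3
```

```bash
python3 s.py
```

```text
19.3833 [ 0.5805 -0.2492  0.3553] -0.714 1.861 F [ 0.46 -2.28  1.1 ] M [-0.487 -0.168  0.001] 35.30877964803949
```

Emit:
step_arm --pt "0 0 -0.3 0 0.3" --pt "0 0 -0.3 0 0.3" --pt "0 0 -0.3 0 0.3"

```text
time: 19.63
eef_pos: [0.5802, -0.2491, 0.3557]
orientation: [3.141, -0.001, -0.708]
ft_force: [1.5, -4.3, -2.4]
opening: 0.465
grasp_force: 35.4
```

```bash
python3 s.py
```

```text
19.6333 [ 0.5802 -0.2491  0.3557] -0.708 1.855 F [ 1.52 -4.31 -2.42] M [-0.802 -0.247  0.039] 35.41065943893045
```

Emit:
step_arm --pt "0.3 0.2 0 0.08 0.3" --pt "0.4 0.2 0 0.08 0.3" --pt "0 0 0 0.08 0.3"

```text
time: 19.88
eef_pos: [0.5804, -0.2496, 0.3558]
orientation: [-3.142, -0.0, -0.952]
ft_force: [0.9, -2.4, -0.5]
opening: 0.46
grasp_force: 35.6
```

```bash
python3 s.py; python3 look.py pics/w7.png; python3 blades.py|head -2
```

```text
19.8833 [ 0.5804 -0.2496  0.3558] -0.952 2.098 F [ 0.88 -2.44 -0.5 ] M [-0.492 -0.036  0.014] 35.56586549151689
nut 0.92 [ 0.5786 -0.2475  0.1934] [0.0418 0.042  0.0427]
rim (array([ 0.5794, -0.2501,  0.1027]), 8967)
tool-frame offset mm [-2.8  0.3 -0. ]
19.8833 [ 0.5804 -0.2496  0.3558] [-3.142 -0.    -0.952] [-0.425  0.489  1.65  -0.     1.003  2.098] [ 0.88 -2.44 -0.5 ] 0.4596290642846317
blade [  0   3 514 512 512 499  36   0   0   0   0   0   0   5 178  11   0  67
  67   0   0   0   0   0   0   0 563 635 677 715  96   0   0   0   0   0]
```

View pics/w7.png

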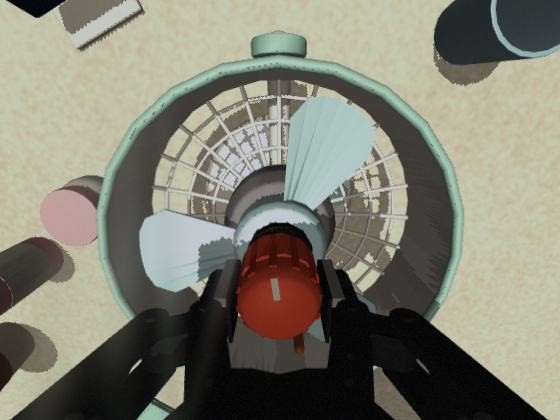

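Emit:
step_arm --pt "0.3 0.1 0 0.08 0.3" --pt "0.3 0.1 -0.2 0.08 0.3" --pt "0.2 0.1 -0.2 0.08 0.3" --pt "0 0 -0.3 0 0.3"

```text
time: 20.37
eef_pos: [0.5803, -0.2501, 0.3563]
orientation: [3.141, 0.001, -1.19]
ft_force: [-1.0, -1.0, -1.0]
opening: 0.461
grasp_force: 35.5
```

```bash
python3 s.py
```

```text
20.3667 [ 0.5803 -0.2501  0.3563] -1.19 2.335 F [-1.04 -0.98 -0.99] M [-0.056  0.033 -0.009] 35.48565660137683
```

Emit:
step_arm --pt "0 0 -0.3 0 0.3" --pt "0 0 -0.3 0 0.3" --pt "0 0 -0.3 0 0.3"

```text
time: 20.62
eef_pos: [0.5803, -0.25, 0.3571]
orientation: [3.141, 0.001, -1.188]
ft_force: [-0.2, -0.9, -0.8]
opening: 0.463
grasp_force: 35.5
```

```bash
python3 s.py
```

```text
20.6167 [ 0.5803 -0.25    0.3571] -1.188 2.333 F [-0.23 -0.88 -0.79] M [ 0.005  0.01  -0.027] 35.45844401582144
```

Emit:
step_arm --pt "0 0 -0.5 0 0.3" --pt "0 0 -0.5 0 0.3" --pt "0 0 -0.5 0 0.3"

```text
time: 20.87
eef_pos: [0.5805, -0.2502, 0.3588]
orientation: [3.142, 0.0, -1.19]
ft_force: [-0.9, 0.3, -0.4]
opening: 0.46
grasp_force: 35.5
```

Emit:
step_arm --pt "0 0 -0.5 0 0.3" --pt "0 0 -0.5 0 0.3" --pt "0 0 -0.5 0 0.3" --pt "0 0 -0.5 0 0.3"

```text
time: 21.2
eef_pos: [0.5805, -0.2503, 0.3609]
orientation: [-3.142, -0.0, -1.19]
ft_force: [0.5, -0.5, -0.8]
opening: 0.462
grasp_force: 35.5
```

Emit:
step_arm --pt "0 0 -0.6 0 0.3" --pt "0 0 -0.6 0 0.3" --pt "0 0 -0.6 0 0.3" --pt "0 0 -0.6 0 0.3"

```text
time: 21.53
eef_pos: [0.5805, -0.2503, 0.3633]
orientation: [-3.142, -0.0, -1.19]
ft_force: [-0.3, -0.5, -0.9]
opening: 0.459
grasp_force: 35.5
```

Free. Lift well clear.

Emit:
step_arm --pt "0 0 -1 0 0.3" --pt "0 0 -2 0 0.3" --pt "0 0 -2 0 0.3" --pt "0 0 -3 0 0.3" --pt "0 0 -5 0 0.3" --pt "0 0 -8 0 0.3" --pt "0 0 -12 0 0.3" --pt "0 0 -15 0 0.3" --pt "0 0 -12 0 0.3" --pt "0 0 -6 0 0.3" --pt "0 0 0 0 0.3"

```text
time: 22.45
eef_pos: [0.5809, -0.2505, 0.4317]
orientation: [-3.139, -0.003, -1.19]
ft_force: [0.8, -0.3, -0.5]
opening: 0.458
grasp_force: 35.5
```

```bash
python3 s.py
python3 - <<'E'
from h import *
for n in ['top','scene']:
    f=frame(n); r=models.outline_of(n,'tray')[0]; P=cloud(f,r['region']); P=P[P[:,2]<.02]
    print(n,r['p'],cv2.minAreaRect((P[:,:2]*1000).astype(np.float32)))
    for q in ['clip0','spinner']:
      for r in models.outline_of(n,q)[:3]:
        Q=cloud(f,r['region']); print(q,round(r['p'],2),np.median(Q,0).round(3) if len(Q) else '', Q[:,2].min().round(3))
E
```

```text
22.45 [ 0.5809 -0.2505  0.4317] -1.19 2.335 F [ 0.81 -0.27 -0.47] M [ 0.005 -0.025  0.034] 35.48740068334155
top 0.72 ((492.1265869140625, 200.58767700195312), (180.40701293945312, 128.71392822265625), 85.89299774169922)
spinner 0.55 [0.491 0.198 0.004] -0.008
scene 0.97 ((488.9713134765625, 200.79493713378906), (182.14776611328125, 145.97567749023438), 86.3192367553711)
spinner 0.47 [ 0.581 -0.23   0.276] 0.249
```

Emit:
step_arm --pt "0 0 0 -0.119 0.3" --pt "0 0 0 -0.119 0.3" --pt "0 0 0 -0.119 0.3" --pt "0 0 0 -0.119 0.3" --pt "0 0 0 -0.119 0.3" --pt "0 0 0 -0.119 0.3" --pt "0 0 0 -0.119 0.3" --pt "0 0 0 -0.119 0.3" --pt "0 0 0 -0.119 0.3" --pt "0 0 0 -0.119 0.3" --pt "0 0 0 0 0.3"

```text
time: 23.77
eef_pos: [0.5805, -0.2503, 0.4288]
orientation: [-3.141, 0.001, 0.004]
ft_force: [-0.1, 0.3, -0.3]
opening: 0.459
grasp_force: 35.5
```

Emit:
step_arm --pt "-2 -10 0 0 0.3" --pt "-4 -20 0 0 0.3" --pt "-5 -25 0 0 0.3" --pt "-5 -25 0 0 0.3" --pt "-5 -25 0 0 0.3" --pt "-5 -25 0 0 0.3" --pt "-5 -25 0 0 0.3" --pt "-5 -25 0 0 0.3" --pt "-5 -25 0 0 0.3" --pt "-5 -25 0 0 0.3" --pt "-5 -25 0 0 0.3" --pt "-5 -25 0 0 0.3"

```text
time: 24.77
eef_pos: [0.5237, 0.0314, 0.4292]
orientation: [-3.141, 0.0, -0.004]
ft_force: [0.4, -0.1, -0.6]
opening: 0.462
grasp_force: 35.5
```

Emit:
step_arm --pt "-5 -25 0 0 0.3" --pt "-5 -25 0 0 0.3" --pt "-5 -25 0 0 0.3" --pt "-5 -25 0 0 0.3" --pt "-5 -25 0 0 0.3" --pt "-4 -20 0 0 0.3" --pt "-2 -10 0 0 0.3" --pt "0 0 0 0 0.3" --pt "0 0 0 0 0.3"

```text
time: 25.52
eef_pos: [0.4933, 0.1848, 0.4292]
orientation: [3.141, 0.0, -0.0]
ft_force: [-0.4, -0.5, -0.9]
opening: 0.464
grasp_force: 35.5
```

```bash
python3 s.py
python3 - <<'E'
from h import *
f=frame('wrist'); cv2.imwrite('pics/w8.png',f['img'])
for q in ['tray','spinner','clip0']:
  for r in models.outline_of('wrist',q)[:2]:
    P=cloud(f,r['region']); print(q,round(r['p'],2),np.median(P,0).round(3),P.min(0).round(3),P.max(0).round(3))
E
```

```text
25.5167 [0.4933 0.1848 0.4292] -0.0 1.907 F [-0.4  -0.55 -0.88] M [-0.051 -0.024 -0.06 ] 35.48969032941386
tray 0.69 [0.494 0.2   0.004] [ 0.418  0.106 -0.001] [0.562 0.298 0.016]
tray 0.17 [0.526 0.493 0.012] [ 0.429  0.435 -0.002] [0.635 0.58  0.027]
spinner 0.91 [0.5   0.186 0.284] [ 0.224  0.127 -0.001] [0.512 0.227 0.288]
clip0 0.63 [0.52  0.267 0.01 ] [0.51  0.258 0.002] [0.532 0.277 0.018]
clip0 0.53 [0.466 0.27  0.01 ] [0.453 0.263 0.004] [0.476 0.278 0.017]
```

View pics/w8.png

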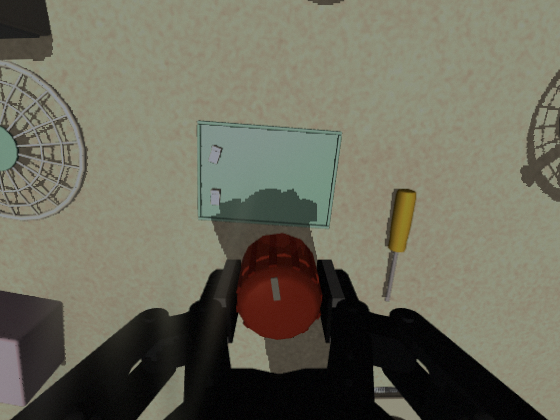

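Emit:
step_arm --pt "0 0 10 0 0.3" --pt "0 0 20 0 0.3" --pt "0 0 25 0 0.3" --pt "0 0 25 0 0.3" --pt "0 0 25 0 0.3" --pt "0 0 25 0 0.3" --pt "0 0 25 0 0.3" --pt "0 0 25 0 0.3" --pt "0 0 20 0 0.3" --pt "0 0 15 0 0.3" --pt "0 0 10 0 0.3" --pt "0 0 5 0 0.3"

```text
time: 26.72
eef_pos: [0.4931, 0.1841, 0.1974]
orientation: [3.141, 0.002, -0.001]
ft_force: [-0.3, -0.5, 0.5]
opening: 0.458
grasp_force: 35.5
```

Emit:
step_arm --pt "0 0 2 0 0.3" --pt "0 0 1 0 0.3" --pt "0 0 0 0 0.3" --pt "0 0 0 0 0.3"

```text
time: 27.05
eef_pos: [0.4939, 0.1848, 0.197]
orientation: [-3.141, -0.001, -0.0]
ft_force: [-0.7, 0.7, -0.1]
opening: 0.461
grasp_force: 35.5
```

Approach the floor in small steps until contact is felt.

Emit:
step_arm --pt "0 0 1 0 0.3" --pt "0 0 1 0 0.3" --pt "0 0 1 0 0.3" --pt "0 0 1 0 0.3" --pt "0 0 1 0 0.3" --pt "0 0 0 0 0.3"

```text
time: 27.55
eef_pos: [0.4935, 0.1847, 0.191]
orientation: [3.141, 0.0, -0.0]
ft_force: [-0.6, 0.7, -0.5]
opening: 0.462
grasp_force: 35.5
```

Emit:
step_arm --pt "0 0 0.7 0 0.3" --pt "0 0 0.7 0 0.3" --pt "0 0 0.7 0 0.3" --pt "0 0 0 0 0.3"

```text
time: 27.88
eef_pos: [0.4935, 0.1847, 0.189]
orientation: [3.141, 0.0, -0.0]
ft_force: [1.2, 0.0, 0.1]
opening: 0.458
grasp_force: 35.5
```

Emit:
step_arm --pt "0 0 0.5 0 0.3" --pt "0 0 0.5 0 0.3" --pt "0 0 0 0 0.3"

```text
time: 28.13
eef_pos: [0.4935, 0.1847, 0.188]
orientation: [3.142, 0.0, -0.0]
ft_force: [-0.9, 0.3, -1.2]
opening: 0.465
grasp_force: 35.5
```

Emit:
step_arm --pt "0 0 0.5 0 0.3" --pt "0 0 0.5 0 0.3" --pt "0 0 0 0 0.3"

```text
time: 28.38
eef_pos: [0.4937, 0.1847, 0.1876]
orientation: [-3.142, -0.0, -0.0]
ft_force: [-1.0, -1.0, 6.4]
opening: 0.462
grasp_force: 35.8
```

Contact felt (+6 N). Release gently and withdraw.

Emit:
step_arm --pt "0 0 -0.4 0 0.3" --pt "0 0 0 0 0.5" --pt "0 0 0 0 0.6" --pt "0 0 0 0 0.7" --pt "0 0 0 0 0.7" --pt "0 0 0 0 0.7" --pt "0 0 -2 0 0.7" --pt "0 0 -6 0 0.7" --pt "0 0 -12 0 0.7" --pt "0 0 -20 0 0.7" --pt "0 0 -25 0 0.7" --pt "0 0 -25 0 0.7"

```text
time: 29.38
eef_pos: [0.4933, 0.1846, 0.2791]
orientation: [3.141, 0.0, -0.0]
ft_force: [0.5, 0.3, -0.4]
opening: 0.701
grasp_force: 0.0
```

Emit:
step_arm --pt "0 0 -25 0 0.7" --pt "0 0 -25 0 0.7" --pt "0 0 -25 0 0.7" --pt "0 0 -15 0 0.7" --pt "0 0 -5 0 0.7" --pt "0 0 0 0 0.7" --pt "0 0 0 0 0.7"

```text
time: 29.97
eef_pos: [0.4932, 0.1846, 0.3725]
orientation: [-3.142, -0.0, -0.0]
ft_force: [0.1, -0.7, -0.3]
opening: 0.702
grasp_force: 0.0
```

```bash
python3 s.py
python3 - <<'E'
from h import *
f=frame('wrist'); cv2.imwrite('pics/w9.png',f['img'])
for q in ['tray','spinner','clip0']:
  for r in models.outline_of('wrist',q)[:2]:
    P=cloud(f,r['region']); print(q,round(r['p'],2),np.median(P,0).round(3),np.percentile(P,2,0).round(3),np.percentile(P,98,0).round(3))
E
```

```text
29.9667 [0.4932 0.1846 0.3725] -0.0 1.907 F [ 0.11 -0.65 -0.29] M [-0.002 -0.    -0.005] 0.0
tray 0.61 [0.499 0.206 0.004] [0.427 0.114 0.003] [0.555 0.289 0.011]
spinner 0.85 [0.495 0.186 0.043] [0.475 0.168 0.013] [0.511 0.204 0.045]
clip0 0.75 [0.466 0.269 0.01 ] [0.454 0.263 0.005] [0.476 0.276 0.017]
clip0 0.59 [0.521 0.266 0.01 ] [0.509 0.259 0.004] [0.532 0.275 0.017]
```

View pics/w9.png

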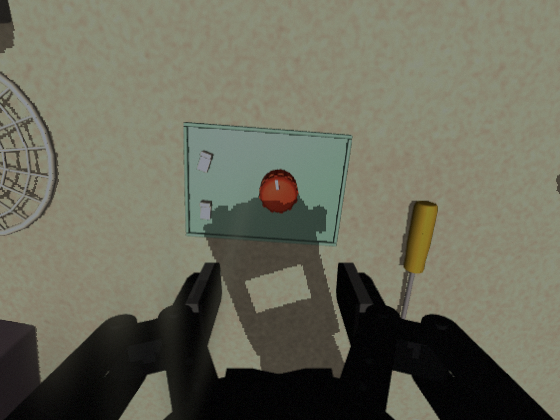

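The nut stands dome up in the tray at (278,190), top 44 mm above the desk. The clips at (204,160) and (206,210) have not moved.

```bash
python3 -c "
from plant import env; print(env.job_done())"
```

```text
the job is handed in; nothing more can be done
None
```

The nut was unscrewed and lifted off free, set down dome up on the tray floor and released without moving the clips. The job was handed in at about 30 s; no verdict came back.

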